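# Sort the worked pieces into their trays and leave the found stones

## Task

Put the worked pieces away and leave the two found stones where they lie: the red wooden bar lying flat in the middle of the oblong white-floored tray and lengthwise with it, the white shell bead resting flat side down in the middle of the green-floored tray, and the pale pine cube in the middle of the blue-floored tray, square to it. Then set the pinkish clay disc flat in the middle of the top of the cube in its tray.

Things in the scene. Friction and masses are not known exactly. Their poses are not given: they have to be found in the camera images.
- bar_center (a point): Dark red hardwood bar, 28 (x) x 60 (y) x 22 (z, height) mm, about 0.03 kg, lying on the bench. Point: its centre, 11 mm above its underside; y along its length.
- bead_center (a point): White, smooth, rounded shell bead, 28 (x) x 34 (y) x 22 (z, height) mm, widest about half-way up, about 0.02 kg, resting on its flat side. Point: its centre, 11 mm above its underside; z up.
- cube_center (a point): Pale pine cube, 38 x 38 x 38 mm, about 0.03 kg. Point: its centre, 19 mm above its underside; axes along its edges, z up.
- disc_center (a point): Thick round disc of pinkish clay, 28 mm across and 18 mm high, about 0.02 kg, lying flat. Point: its centre, 9 mm above its underside; z up.
- long_tray_floor (a point): Oblong parking tray with a white floor pad. Fixed to the bench. A plywood base with four L-shaped corner stops of pale wood, 44 (x) x 72 (y) mm between the stops, 52 x 80 mm outside; the stops rise 5 mm above the floor pad, run 10 mm along each side from each inner corner and leave the middle of each side open. Point: centre of the floor pad's top, 4 mm above the bench; x across, y along, z up.
- blue_tray_floor (a point): Small square parking tray with a blue floor pad. Fixed to the bench. A plywood base with four L-shaped corner stops of pale wood, 52 x 52 mm between the stops, 60 x 60 mm outside; the stops rise 5 mm above the floor pad, run 10 mm along each side from each inner corner and leave the middle of each side open. Point: centre of the floor pad's top, 4 mm above the bench; x across, y along, z up.
- green_tray_floor (a point): Small square parking tray with a green floor pad. Fixed to the bench. A plywood base with four L-shaped corner stops of pale wood, 52 x 52 mm between the stops, 60 x 60 mm outside; the stops rise 5 mm above the floor pad, run 10 mm along each side from each inner corner and leave the middle of each side open. Point: centre of the floor pad's top, 4 mm above the bench; x across, y along, z up.
- egg_stone_center (a point): Smooth egg-shaped reddish-brown stone, 34 x 44 x 26 mm high, loose, among the work; not to be moved. Point: its centre, 13 mm above the bench.
- ochre_stone_center (a point): Rough ochre-yellow stone, 40 x 52 x 28 mm high, loose, beyond the work; not to be moved. Point: its centre, 14 mm above the bench. All trays and pieces lie on the right half of the bench; to their left stand a motor (0.15 m high) and a lamp (its head over the motor, x below 0.45, y 0.02 to 0.25, from 0.28 m up), and behind the work shelves hang from x = 0.62 on, from 0.47 m up.
Not all that is in view belongs to the job. Leave any pink or purple look-alike of the part that bears bead_center alone.

How it is judged:
By the outcome, as a careful person would: the job done as asked, in the order asked, and still so for the second after the job is handed in, with the robot touching nothing.
It also fails if it takes over 109 s, if anything falls off the work surface, if the arm or the gripper's body presses on something with over 40 N, if the wrist force passes 120 N, or if a joint passes its speed limit or range.

## Robot

A 7-joint arm with a two-finger parallel gripper is mounted at the origin on a cart in front of the work surface, level with it; the furniture and walls round the work are solid. World frame = base frame: x ahead of the robot, y to its left, z up, the work surface at z = 0. Lengths are in mm, angles in rad, forces in N, time in s.
With the tool pointing down it reaches from about 350 to 900 mm from the base axis. Payload 7.2 kg.
Tool frame: the origin (TCP) lies midway between the tips of the shut fingers; the grasp point (between the pads) lies 19 mm behind it; z points along the fingers, y is the line along which they close (so a half turn about z gives the same grasp; the last joint's range is limited). The gripper opens to 85 mm and grips with 20 to 120 N. Pads are 22 mm wide; open, the fingers measure 114 mm over their backs; the gripper's body (76 mm by 85 mm) begins 54 mm behind the grasp point. The pads swing forward as they close: fully open they stand 13 mm farther back than shut.
Start: joints at [1.064, 0.411, -0.013, 1.596, 0.006, 1.134, -0.082], TCP at [265.523, -565.798, 191.597] pointing down, gripper open.
Joint ranges: [-2.95, 2.95], [-0.29, 1.99], [-1.47, 1.44], [0.14, 2.54], [-1.03, 4.17], [0.13, 1.85], [-2.86, 2.86]. Speed limits (rad/s): [2.39, 2.39, 3.01, 3.01, 3.14, 3.14, 3.14].

## Interface

Orientations are given as a rotation vector (axis times angle).
In Python, from rig import manip gives the robot as it stands. The module is installed in compiled form; this text tells all that it offers. Calls block until the motion is done:
- manip.reach(position, orientation): joint-space move of the TCP to a pose.
- manip.move_straight(position, ori=None, vel=150, threshold=None): straight line of the TCP; ori=None keeps the orientation; vel is the mean speed in mm/s. With threshold (N) it stops when the force on the tool has changed by that much, and returns True; else False.
- manip.movej(angles): joint-space move.
- manip.command_gripper(opening, grip_force=None): opening from 0.0 (shut) to 1.0 (fully open); grip_force is the grip in N (None keeps the last); returns when the fingers have stopped.
- manip.hold(seconds).
- manip.ik(position, orientation): joint angles nearest the present ones, or None.
- manip.grab_frame(name): name is "side" or "top" or "wrist"; returns the picture (420x560x3 uint8, red, green, blue); there is no depth.
- manip.camera_model(name): a dict with "K" (3x3 intrinsics, pixels), "rvec" (rotation vector, rad) and "tvec" (3), from world to camera coordinates, as OpenCV has them; the wrist camera has in their place "hand_eye" (4x4, takes a point from camera to tool coordinates, whose origin is the TCP and whose axes are the flange's). Camera axes: x right, y down, z forward; pixel columns grow to the right and rows downward; lengths in mm; the calibration is good to about 2 mm. A picture is of the moment at which its call begins: read the wrist's pose just before it. camera_model takes no time and is no camera call.
A pose or a line that the arm cannot do raises manip.Unreachable and nothing moves.
- manip.sign_off(): hands the job in; it is judged then, once.
Trained networks look in the newest picture that a camera, given by its name, has taken for a name from the list of things; names that differ only in an ending like _2 or _b are one class to them, and where a whole thing is asked for, a point or a joint stands for the part that bears it (a point fixed in the world has none). Each returns a list of dicts, best first, with "confidence" (0 to 1); they miss things now and then, are a little off and sometimes report something else, mostly with a low value. They report only what shows in the picture. A call takes as long as a camera call. They do not tell look-alikes from the thing itself.
- manip.boxes_of(camera, name): "rect" ([left, top, right, bottom] in pixels, round what is visible of it).
Readings, each from a call of its own:
- manip.get_time_s(): time.
- manip.get_joint_positions(): joint angles.
- manip.get_dq(): joint speeds.
- manip.get_joint_torque(): joint torques, N m.
- manip.get_ee_pos(): TCP position.
- manip.get_tcp_rot(): TCP orientation.
- manip.get_contact_force(): force on the tool from outside, world axes, zero at the start.
- manip.get_torque(): the same for the moment, N m.
- manip.get_opening(): opening from 0.0 (shut) to 1.0 (fully open).
- manip.get_grip_force(): force on a finger pad.
Only numpy, scipy, OpenCV 4.12 (cv2) and the standard library are available. Lean on these libraries where they do the work, as an engineer would, in place of code of your own. Each camera call takes 0.05 s, during which the arm holds its last target. There are 200 camera calls.

## Working session

There is one attempt and no reset: what is moved stays moved. The work goes in short steps, each a Python script; the robot and the scene stay as the last script left them, time stands still between calls to the robot, and variables do not carry over. Pictures are saved under pics/ and viewed, at most 14 in all, crops included, and the job is handed in when it is done.

```bash
mkdir -p pics
cat > h.py <<'E'
import numpy as np, cv2
from rig import manip
R=lambda v: cv2.Rodrigues(np.array(v,float))[0]
def cam(name):
    m=manip.camera_model(name); K=np.array(m["K"])
    if "rvec" in m:
        Rw=R(m["rvec"]); t=np.array(m["tvec"]).ravel(); return K,Rw.T,-Rw.T@t
    T=np.array(m["hand_eye"]); A=R(manip.get_tcp_rot()); p=np.array(manip.get_ee_pos())
    return K,A@T[:3,:3],A@T[:3,3]+p
def px2w(c,u,v,z):
    K,A,o=c; d=A@np.linalg.solve(K,[u,v,1]); return o+d*(z-o[2])/d[2]
def w2px(c,p):
    K,A,o=c; q=K@(A.T@(np.array(p)-o)); return q[:2]/q[2]
def save(n,im,crop=None,s=1):
    if crop: im=im[crop[1]:crop[3],crop[0]:crop[2]]
    cv2.imwrite("pics/"+n+".png",cv2.resize(im[:,:,::-1],None,fx=s,fy=s,interpolation=cv2.INTER_CUBIC))
E
python3 - <<'E'
from h import *
H=dict(bar_center=11,bead_center=11,cube_center=19,disc_center=9,long_tray_floor=4,blue_tray_floor=4,green_tray_floor=4,egg_stone_center=13,ochre_stone_center=14)
ims={}
for n in("top","side"):
    c=cam(n); im=manip.grab_frame(n); ims[n]=im; np.save(n,im)
    for k,z in H.items():
        for b in manip.boxes_of(n,k):
            r=b["rect"]; print(n,k,round(b["confidence"],2),np.round(r),np.round(px2w(c,(r[0]+r[2])/2,(r[1]+r[3])/2,z)))
    save(n,im,None,1.4)
    print(c[2])
print(manip.get_time_s(),manip.get_tcp_rot(),manip.camera_model("wrist"))
E
```

```text
top bar_center 0.84 [279. 260. 311. 271.] [ 397. -143.   11.]
top bead_center 0.67 [183. 172. 198. 189.] [563.  59.  11.]
top bead_center 0.65 [235. 267. 251. 281.] [382. -44.  11.]
top bead_center 0.48 [284. 180. 301. 197.] [ 546. -139.   11.]
top cube_center 0.94 [238. 220. 259. 238.] [466. -54.  19.]
top disc_center 0.65 [330. 220. 344. 237.] [ 468. -225.    9.]
top long_tray_floor 0.94 [313. 246. 358. 279.] [ 403. -221.    4.]
top long_tray_floor 0.49 [233. 122. 254. 146.] [659. -43.   4.]
top blue_tray_floor 0.82 [234. 175. 266. 206.] [544. -56.   4.]
top green_tray_floor 0.71 [321. 177. 350. 211.] [ 536. -224.    4.]
top green_tray_floor 0.32 [232. 175. 266. 206.] [544. -54.   4.]
top egg_stone_center 0.65 [275. 220. 299. 236.] [ 469. -128.   13.]
top ochre_stone_center 0.73 [233. 123. 256. 146.] [655. -46.  14.]
top ochre_stone_center 0.67 [283. 181. 301. 195.] [ 546. -138.   14.]
top ochre_stone_center 0.45 [280. 220. 298. 238.] [ 466. -132.   14.]
[ 378.80075978 -100.74130388  890.63930104]
side bar_center 0.9 [348. 205. 372. 234.] [ 396. -136.   11.]
side bar_center 0.37 [3
[... 608 characters left out ...]
.] [ 401. -209.   14.]
side ochre_stone_center 0.65 [189. 216. 219. 235.] [654. -38.  14.]
[314.3888781  639.38383272 518.65015515]
1.0 [ 3.06625833e+00  6.83806085e-01 -5.49913141e-05] {'K': array([[302.52701698,   0.        , 273.61478111],
       [  0.        , 302.52701698, 210.21647307],
       [  0.        ,   0.        ,   1.        ]]), 'hand_eye': array([[ 1.50582125e-04, -9.63022864e-01, -2.69419637e-01,
         6.84220109e+01],
       [ 9.99999957e-01,  2.12640279e-04, -2.01155834e-04,
         1.44526292e+00],
       [ 2.51007134e-04, -2.69419595e-01,  9.63022855e-01,
        -1.83655107e+02],
       [ 0.00000000e+00,  0.00000000e+00,  0.00000000e+00,
         1.00000000e+00]])}
```

View pics/top.png

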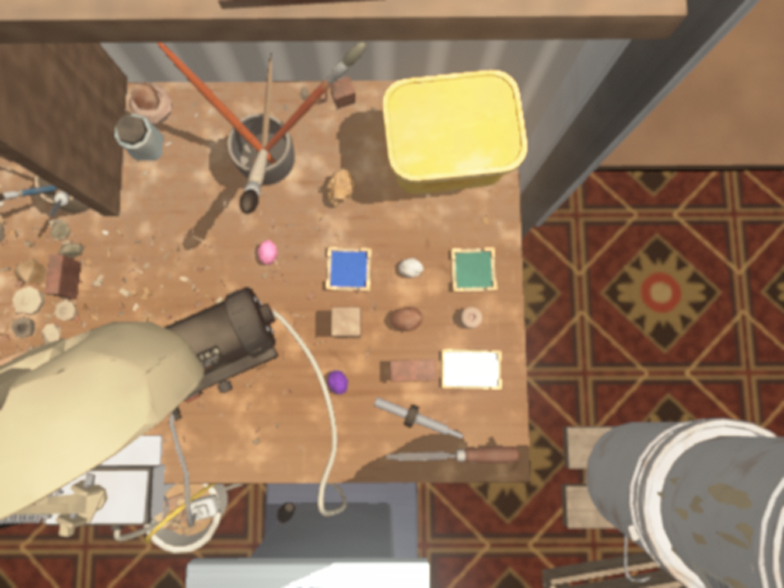

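Run:
```python
from h import *
save("topc",np.load("top.npy"),(165,105,375,295),3.1)
```

```text
(no output)
```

View pics/topc.png

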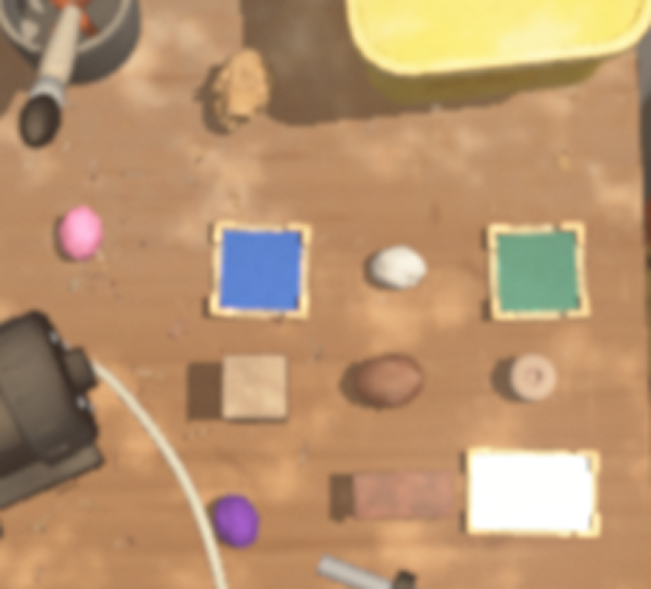

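The white bead is at top px (292,189). The pink one at (191,180) and the purple one at (242,273) are look-alikes, and the crop shows only the middle one is white. The ochre stone is at (244,134), the egg stone at (290,228), the bar at (295,265), the cube at (248,229) and the disc at (337,228). Next is one closer wrist view.

```bash
cat >> h.py <<'E'
def down(th):  # tool x axis at world yaw th; closing line y = (sin th,-cos th)
    return np.pi*np.array([np.cos(th/2),np.sin(th/2),0])
E
python3 - <<'E'
from h import *
H=dict(bar_center=11,bead_center=11,cube_center=19,disc_center=9,long_tray_floor=4,blue_tray_floor=4,green_tray_floor=4,egg_stone_center=13,ochre_stone_center=14)
manip.reach([520,-140,150],down(0.))
c=cam("wrist"); im=manip.grab_frame("wrist"); np.save("w1",im); import pickle; pickle.dump(c,open("w1.pkl","wb"))
for k,z in H.items():
    for b in manip.boxes_of("wrist",k):
        r=b["rect"]; print(k,round(b["confidence"],2),np.round(r),np.round(px2w(c,(r[0]+r[2])/2,(r[1]+r[3])/2,z)))
save("w1",im,None,1.4); print(manip.get_time_s(),c[2],manip.get_joint_positions())
E
```

```text
bar_center 0.82 [248. 276. 302. 307.] [ 398. -144.   11.]
bead_center 0.79 [182. 287. 201. 312.] [387. -43.  11.]
bead_center 0.74 [ 66. 132.  96. 161.] [568.  59.  11.]
bead_center 0.64 [255. 160. 287. 184.] [ 541. -140.   11.]
cube_center 0.64 [169. 220. 217. 265.] [464. -53.  19.]
cube_center 0.55 [256. 159. 288. 180.] [ 545. -141.   19.]
cube_center 0.42 [148.  16. 193.  80.] [659. -46.  19.]
disc_center 0.59 [337. 220. 360. 245.] [ 471. -227.    9.]
long_tray_floor 0.62 [306. 266. 368. 305.] [ 401. -219.    4.]
blue_tray_floor 0.75 [162. 139. 219. 198.] [544. -52.   4.]
green_tray_floor 0.59 [328. 141. 385. 200.] [ 541. -233.    4.]
egg_stone_center 0.84 [250. 223. 285. 251.] [ 468. -135.   13.]
egg_stone_center 0.26 [167. 222. 216. 266.] [460. -49.  13.]
ochre_stone_center 0.56 [149.  16. 193.  79.] [661. -45.  14.]
3.3083 [ 588.87219558 -142.44362237  333.7093812 ] [ 0.34427947  0.31764148 -0.21178219  1.84527999  0.07878796  0.9867409
 -1.47160913]
```

View pics/w1.png

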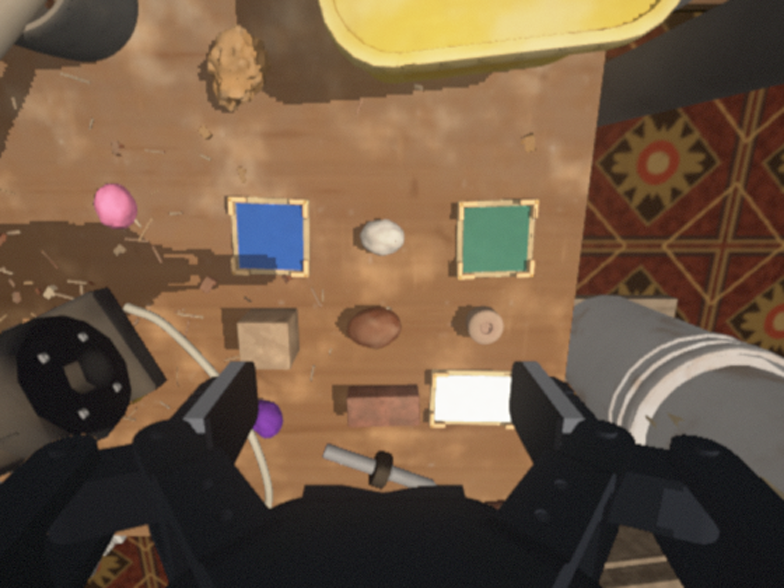

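Wrist view: the white bead is at (273,169) with the blue tray (192,169) and green tray (355,170) on either side. The egg stone is at (267,234), the bar at (274,290), the cube at (190,242) and the disc at (347,233). Next I rectify crops to get the yaws and centres.

```bash
cat >> h.py <<'E'
def rect(im,c,x,y,z,s=3,half=50):
    # top-down view on plane z: image right=-y, up=+x, s px/mm
    n=2*half*s
    src=np.float32([[0,0],[n,0],[n,n],[0,n]])
    w=[(x+half,y+half),(x+half,y-half),(x-half,y-half),(x-half,y+half)]
    dst=np.float32([w2px(c,[a,b,z]) for a,b in w])
    return cv2.warpPerspective(im,cv2.getPerspectiveTransform(dst,src),(n,n),flags=cv2.INTER_CUBIC)
def pad(im,c,x,y,col,z=4):
    t=rect(im,c,x,y,z).astype(int); r,g,b=t[...,0],t[...,1],t[...,2]
    m={'blue':(b>r+40),'green':(g>r+20),'white':(np.min(t,2)>215),'bead':(np.min(t,2)>120)&(r-b<45)}[col].astype(np.uint8)
    m=cv2.morphologyEx(m,cv2.MORPH_OPEN,np.ones((9,9)))
    k=max(cv2.findContours(m,0,2)[0],key=cv2.contourArea)
    (u,v),(w,h),a=cv2.minAreaRect(k)
    return np.round([x+50-v/3,y+50-u/3,w/3,h/3,a],1)
E
python3 - <<'E'
from h import *
import pickle
im=np.load("w1.npy"); c=pickle.load(open("w1.pkl","rb")); it=np.load("top.npy"); ct=cam("top")
for n,x,y,col,z in[("blue",544,-54,"blue",4),("green",540,-229,"green",4),("long",402,-220,"white",4),("bead",543,-140,"bead",11)]:
    print(n,pad(im,c,x,y,col,z),pad(it,ct,x,y,col,z))
o=[("bar",398,-144,22),("cube",465,-54,38),("disc",470,-227,18),("bead",543,-140,11)]
t=[]
for n,x,y,z in o:
    a=rect(im,c,x,y,z).copy()
    for k in range(0,300,30): a[:, k]=a[:,k]//2; a[k]=a[k]//2
    a[:,150]=[255,255,0];a[150]=[255,255,0]; t.append(a)
save("m1",np.vstack([np.hstack(t[:2]),np.hstack(t[2:])]))
E
```

```text
blue [543.4 -54.3  50.5  50.4   2.5] [541.5 -53.5  49.2  49.2   1.1]
green [ 541.2 -229.8   50.2   50.1   88.5] [ 539.3 -228.4   49.4   48.8   88.6]
long [ 402.8 -220.2   43.7   65.7   90. ] [ 401.4 -221.5   74.3   46.4    1.7]
bead [ 544.  -142.    26.    30.7   90. ] [ 541.5 -140.    29.3   26.4   38.7]
```

View pics/m1.png

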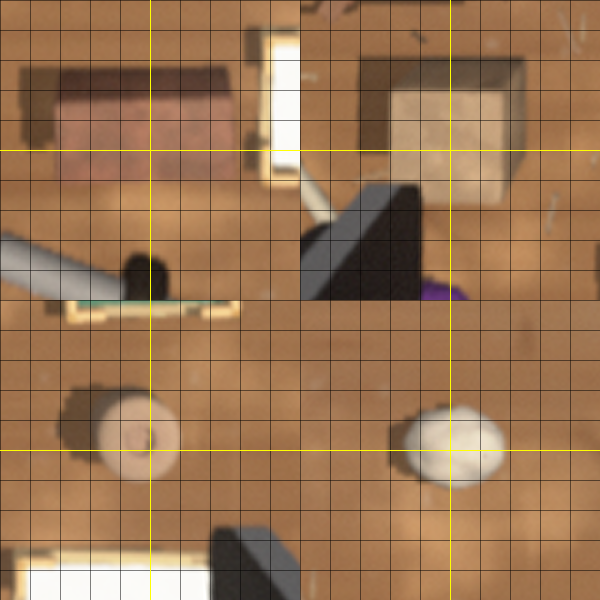

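Run:
```python
from h import *
manip.reach([325,-185,110],down(0.))
c=cam("wrist"); im=manip.grab_frame("wrist"); np.save("w2",im); import pickle; pickle.dump(c,open("w2.pkl","wb"))
for n,x,y,col,z in[("green",540,-229,"green",4),("long",402,-220,"white",4),("bead",543,-140,"bead",11)]:
    print(n,pad(im,c,x,y,col,z))
t=[]
for x,y,z in [(402,-143,22),(402,-220,4),(474,-224,18),(466,-53,38)]:
    a=rect(im,c,x,y,z).copy()
    for k in range(0,300,30): a[:, k]=a[:,k]//2; a[k]=a[k]//2
    a[:,150]=[255,255,0];a[150]=[255,255,0]; t.append(a)
save("m2",np.vstack([np.hstack(t[:2]),np.hstack(t[2:])])); print(manip.get_time_s())
```

```text
Traceback (most recent call last):
  File "h.py", line 30, in pad
    k=max(cv2.findContours(m,0,2)[0],key=cv2.contourArea)
ValueError: max() iterable argument is empty
```

Run:
```python
from h import *
import pickle
im=np.load("w2.npy"); c=pickle.load(open("w2.pkl","rb"))
print(pad(im,c,402,-220,"white",4), manip.get_time_s(),manip.get_ee_pos())
t=[]
for x,y,z in [(402,-143,22),(402,-220,4),(474,-224,18),(466,-53,38)]:
    a=rect(im,c,x,y,z).copy()
    for k in range(0,300,30): a[:, k]=a[:,k]//2; a[k]=a[k]//2
    a[:,150]=[255,255,0];a[150]=[255,255,0]; t.append(a)
save("m2",np.vstack([np.hstack(t[:2]),np.hstack(t[2:])]))
```

```text
[ 403.4 -222.7   72.1   44.     1.5] 4.1917 [ 327.37450795 -185.14521762  110.72265146]
```

View pics/m2.png

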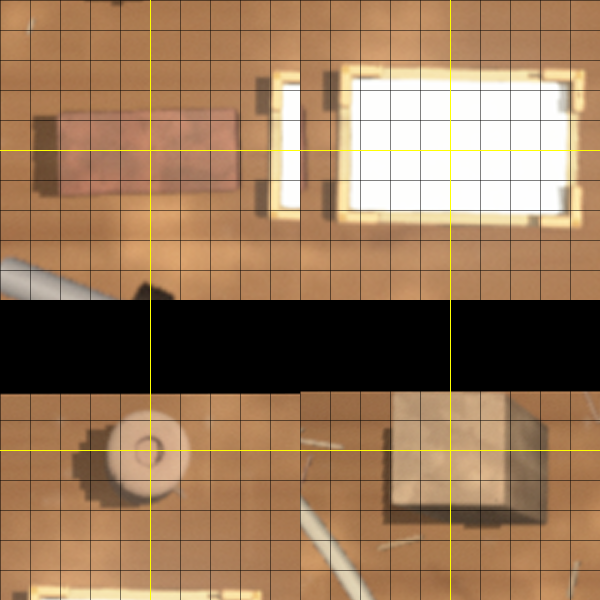

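```bash
cat >> h.py <<'E'
def st(s): print(s,np.round(manip.get_ee_pos(),1),round(manip.get_opening(),3),round(manip.get_grip_force(),1),np.round(manip.get_contact_force(),1),round(manip.get_time_s(),1))
def pick(x,y,z,th,opening,force=30,hover=110):
    manip.command_gripper(opening)
    manip.reach([x,y,hover],down(th))
    manip.move_straight([x,y,z+25],vel=150); 
    print("touch",manip.move_straight([x,y,z],vel=60,threshold=8)); st("down")
    manip.command_gripper(0.,force); st("grip")
    manip.move_straight([x,y,hover],vel=120); st("up")
def place(x,y,z,th,opening,hover=110):
    manip.reach([x,y,hover],down(th))
    manip.move_straight([x,y,z+20],vel=150); manip.hold(.2)
    print("touch",manip.move_straight([x,y,z-2],vel=25,threshold=4)); st("down")
    manip.hold(.2); manip.command_gripper(opening); st("open")
    manip.move_straight([x,y,hover],vel=120)
E
python3 - <<'E'
from h import *
d=np.radians
pick(401.7,-143,3,d(91.2),.48)
E
```

```text
touch False
down [ 401.5 -142.8    2.7] 0.481 0.0 [-0.4  0.1 -0.3] 7.2
grip [ 401.8 -143.1    3.1] 0.002 0.0 [-0.5 -0.4  0.5] 7.7
up [ 401.2 -142.9  109.4] 0.002 0.0 [-0.5 -1.1 -0.4] 8.7
```

Run:
```python
from h import *
im=manip.grab_frame("wrist"); a=manip.grab_frame("side")
save("x",np.hstack([im[:,:],cv2.resize(a[150:290,200:390],(570,420))]),None,.7); print(manip.get_tcp_rot())
```

```text
[-2.19700638e+00 -2.24360840e+00  8.79922036e-04]
```

View pics/x.png

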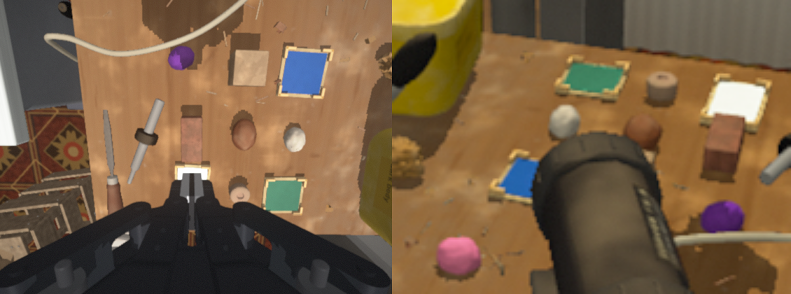

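Run:
```python
from h import *
c=cam("wrist"); im=manip.grab_frame("wrist")
print(w2px(c,c[2]*0+manip.get_ee_pos()), manip.get_opening())
for b in manip.boxes_of("wrist","bar_center"):
    r=b["rect"]; print(b,px2w(c,(r[0]+r[2])/2,(r[1]+r[3])/2,15))
T=np.array(manip.camera_model("wrist")["hand_eye"]); Ti=np.linalg.inv(T)
a=rect(im,c,402,-143,22).copy()
for k in range(0,300,30): a[:, k]=a[:,k]//2; a[k]=a[k]//2
save("m3",np.hstack([a,cv2.resize(im[180:320,200:350],(321,300))]))
```

```text
[272.59135597 233.6066568 ] 0.00044755772898501424
{'rect': [255.4, 167.2, 291.6, 234.8], 'confidence': 0.88} [ 401.65836043 -144.38788692   15.        ]
```

View pics/m3.png

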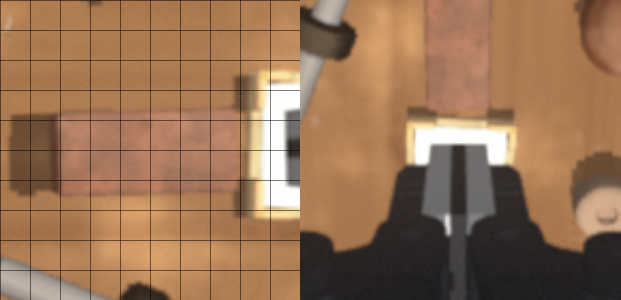

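The shut fingertips appear in the picture well above the stated TCP, and the fingers passed over the bar without touching it. I'll probe a bare bench spot with the gripper shut to find the true tip height.

Run:
```python
from h import *
d=np.radians
manip.reach([471,-182,60],down(d(90))); manip.move_straight([471,-182,8],vel=120); manip.hold(.3); st("a")
try:
    print(manip.move_straight([471,-182,-50],vel=25,threshold=5)); st("b")
except manip.Unreachable as e: print("unreach",e)
manip.move_straight([471,-182,60],vel=120)
```

```text
a [ 471.4 -182.2    8.6] -0.0 0.0 [-0.1  0.8 -0.2] 10.2
True
b [ 471.  -182.   -39.6] 0.002 4.3 [-1.7  0.   7.7] 11.9
```

The real tips sit 39 mm short of the reported TCP, since bench contact came at z = -39.6. I'll add that offset and pick the bar again.

```bash
cat >> h.py <<'E'
OFF=39.
E
sed -i 's/^def pick.*/&\n    z-=39./; s/^def place.*/&\n    z-=39./; s/hover=110/hover=50/' h.py
python3 - <<'E'
from h import *
d=np.radians
pick(401.7,-143,3,d(91.2),.46)
if manip.get_opening()>.2: place(403.3,-222.5,4+3+1,d(88.5),.45)
E
```

```text
touch False
down [ 401.5 -142.8  -36.2] 0.46 0.0 [ 0.4 -0.5 -0.3] 14.9
grip [ 401.9 -143.1  -35.8] 0.32 29.9 [ 0.1  0.2 -1. ] 15.2
up [ 401.3 -143.    49.6] 0.318 29.9 [-0.2  0.2 -1.1] 16.0
touch True
down [ 403.  -222.4  -31.8] 0.32 30.7 [-1.   0.1  7.3] 18.0
open [ 402.4 -222.1  -32.3] 0.45 0.0 [ 0.2 -0.4 -0. ] 18.5
```

Run:
```python
from h import *
d=np.radians
pick(543.7,-141.7,2.5,d(90),.5,25)
if manip.get_opening()>.2: place(541,-229.6,4+2.5+1,d(90),.5)
manip.reach([455,-190,85],down(0.)); manip.hold(.3)
import pickle
c=cam("wrist"); im=manip.grab_frame("wrist"); np.save("w4",im); pickle.dump(c,open("w4.pkl","wb"))
for n,x,y,col,z in[("green",541,-229,"green",4),("bead",541,-229,"bead",11)]:
    try: print(n,pad(im,c,x,y,col,z))
    except Exception as e: print(n,e)
st("t"); save("w4",im,None,1.3)
```

```text
touch False
down [ 543.5 -141.5  -36.8] 0.498 0.0 [ 0.4 -1.1 -0.8] 21.3
grip [ 544.  -141.7  -36.1] 0.291 24.6 [-0.1  0.7  2.1] 21.6
up [ 543.1 -141.7   49.4] 0.29 24.6 [ 0.6 -0.7 -0.5] 22.5
touch True
down [ 540.7 -229.5  -32.2] 0.289 25.0 [-1.3 -0.3  5.4] 24.5
open [ 539.9 -229.2  -33. ] 0.503 0.0 [-0.3  1.  -0.7] 25.0
green [ 541.5 -229.7   50.6   50.5   88.3]
bead [ 542.3 -231.    32.4   26.7   32. ]
t [ 455.  -190.1   84.9] 0.505 0.0 [0.3 0.4 0.8] 27.4
```

View pics/w4.png

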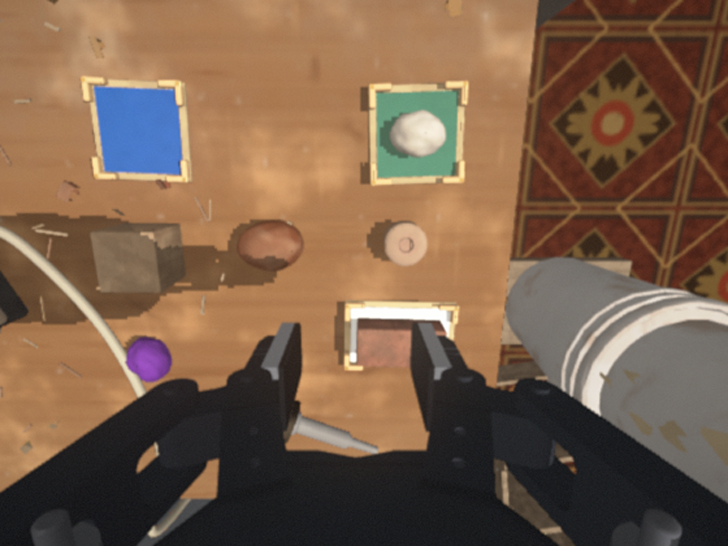

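Run:
```python
from h import *
import pickle
im=np.load("w4.npy"); c=pickle.load(open("w4.pkl","rb"))
b=pad(im,c,543,-54,"blue",4); print(b)
d=np.radians
pick(466.2,-52.7,8,d(180),.62,30)
if manip.get_opening()>.3: place(543.4,-54.2,4+8+1,d(180-1.8),.6)
```

```text
[543.5 -54.   50.9  50.8   2.2]
touch False
down [466.  -52.5 -31.2] 0.621 0.0 [0.  0.1 1.1] 30.9
grip [466.5 -52.7 -30.7] 0.44 30.6 [-0.4  0.8  0.6] 31.2
up [465.7 -52.9  49.5] 0.441 30.5 [-0.4  0.1 -0.4] 32.0
touch True
down [543.  -54.2 -26.7] 0.435 31.1 [ 0.1 -0.7  5.2] 33.9
open [542.3 -54.2 -27.3] 0.599 0.0 [-0.  -0.2 -0.6] 34.4
```

Run:
```python
from h import *
manip.reach([455,-120,90],down(0.)); manip.hold(.3)
c=cam("wrist"); im=manip.grab_frame("wrist")
manip.reach([325,-190,80],down(0.)); manip.hold(.3)
c2=cam("wrist"); im2=manip.grab_frame("wrist")
t=[]
for i,k,x,y,z in [(im,c,543.4,-54.1,42),(im2,c2,403.4,-222.5,26),(im,c,474,-223.5,18),(im,c,541.3,-229.7,15)]:
    a=rect(i,k,x,y,z).copy()
    for q in range(0,300,30): a[:, q]=a[:,q]//2; a[q]=a[q]//2
    a[:,150]=[255,255,0];a[150]=[255,255,0]; t.append(a)
save("m5",np.vstack([np.hstack(t[:2]),np.hstack(t[2:])])); st("t")
```

```text
t [ 325.5 -189.7   79.9] 0.595 0.0 [ 0.3 -0.1  0.4] 38.7
```

View pics/m5.png

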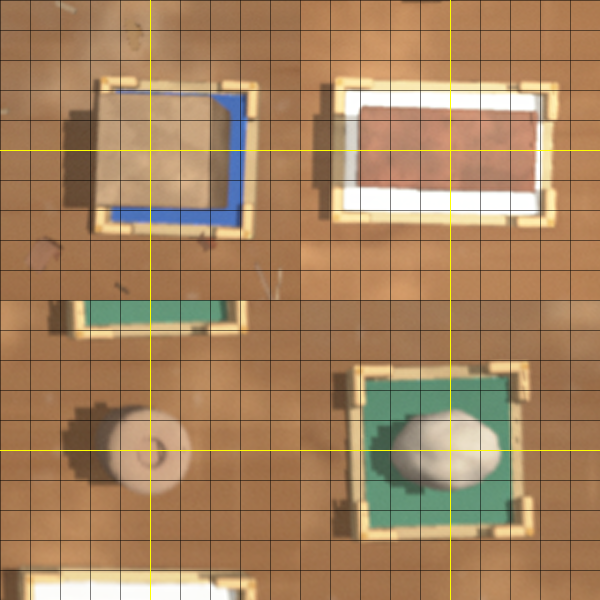

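The bar, cube and bead are each centred within about 1.5 mm and square to their trays. The disc comes next.

Run:
```python
from h import *
d=np.radians
pick(473.6,-223,3,d(180),.5,25,80)
if manip.get_opening()>.2:
    manip.reach([500,-140,90],down(d(180)))
    place(543,-54.9,42+3+1,d(180),.5,90)
    manip.move_straight([480,-100,110],vel=150)
    manip.reach([455,-120,110],down(0.)); manip.hold(.3)
    c=cam("wrist"); im=manip.grab_frame("wrist")
    t=[]
    for z in (42,60):
        a=rect(im,c,543.2,-54.5,z).copy()
        for q in range(0,300,30): a[:, q]=a[:,q]//2; a[q]=a[q]//2
        a[:,150]=[255,255,0];a[150]=[255,255,0]; t.append(a)
    save("m6",np.hstack(t+[cv2.resize(im,(400,300))]),None,.8); st("t")
```

```text
touch False
down [ 473.4 -222.8  -36.3] 0.498 0.0 [-0.5  0.3 -0.9] 42.6
grip [ 473.9 -223.   -35.7] 0.32 24.7 [0.3 0.1 1.6] 42.9
up [ 473.  -222.9   79.3] 0.322 24.6 [-0.1 -0.3 -1. ] 44.0
touch True
down [542.7 -54.9   6.3] 0.323 25.1 [-1.  -0.3  5. ] 46.5
open [541.9 -55.    5.6] 0.502 0.0 [-0.4  0.   0. ] 47.0
t [ 455. -120.  110.] 0.498 0.0 [-0.4  0.3 -0.8] 51.3
```

View pics/m6.png

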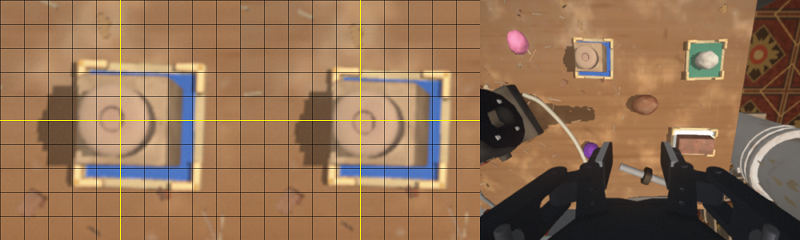

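The disc sits flat on the cube, concentric with it within about 1.5 mm. The stones haven't moved and the gripper is clear of everything.

```bash
python3 -c "
from rig import manip
print(manip.sign_off())"
```

```text
the job is handed in; nothing more can be done
None
```

The job is handed in at about 51 s of the 109 s allowed: the bar, bead and cube are in their trays, the disc is on the cube, all within about 1.5 mm of centre by my camera measurements, and neither stone was touched.

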